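# Tip up the hinged pitch tray with the pry bar

### The arm

A 7-joint arm with a two-finger parallel gripper is mounted at the origin on the work surface. World frame = base frame: x ahead of the robot, y to its left, z up, the work surface at z = 0. Lengths are in m, angles in rad, forces in N, time in s.
With the tool pointing down it reaches from about 0.4 to 0.85 m from the base axis. Payload 10.4 kg.
Tool frame: the origin (TCP) lies between the finger pads; the fingertips stand 8 mm ahead of it and the grasp point (between the pads) lies 11 mm behind it; z points along the fingers, y is the line along which they close (so a half turn about z gives the same grasp; the last joint's range is limited). The gripper opens to 85 mm and grips with 20 to 120 N. Pads are 22 mm wide; open, the fingers measure 114 mm over their backs; the gripper's body (76 mm by 85 mm) begins 54 mm behind the grasp point. The pads swing forward as they close: fully open they stand 13 mm farther back than shut.
Start: joints at [-1.341, 0.332, -0.065, 1.46, 0.022, 1.35, -0.088], TCP at [0.156, 0.605, 0.239] pointing down, gripper open.
Joint ranges: [-2.6, 2.6], [-0.5, 2.12], [-1.47, 1.34], [0.16, 2.42], [-1.27, 4.41], [0.06, 2.06], [-2.6, 2.6]. Speed limits (rad/s): [2.22, 2.22, 2.79, 2.79, 3.14, 3.14, 3.14].

### API

Orientations are given as a unit quaternion [w, x, y, z].
In Python, from plant import env gives the robot as it stands. Calls block until the motion is done:
- env.reach(position, orientation): joint-space move of the TCP to a pose.
- env.move_l(position, rotation=None, rate=0.15, force_limit=None): straight line of the TCP; rotation=None keeps the orientation; rate is the mean speed in m/s. With force_limit (N) it stops when the force on the tool has changed by that much, and returns True; else False.
- env.move_j(angles): joint-space move.
- env.move_gripper(opening, grasp_force=None): finger opening in m; grasp_force is the grip in N (None keeps the last); returns when the fingers have stopped.
- env.sleep(seconds).
- env.inverse_kinematics(position, orientation): joint angles nearest the present ones, or None.
- env.get_image(name): name is "scene" or "top"; returns a dict with "image" (384x512x3 uint8, red, green, blue), "fx", "fy", "cx", "cy" (pixels), "xyz" and "rotation" of the camera in the world. Camera axes: x right, y down, z forward; pixel columns grow to the right and rows downward; lengths in m; the calibration is good to about 2 mm. A picture is of the moment at which its call begins. There is no depth.
A pose or a line that the arm cannot do raises env.Unreachable and nothing moves.
- env.hand_in(): hands the job in; it is judged then, once.
Trained networks look in a picture, given as the dict that the camera call returned (one of the last four; its "shot" number tells which), for a name from the list of things; names that differ only in an ending like _2 or _b are one class to them, and where a whole thing is asked for, a point or a joint stands for the part that bears it (a point fixed in the world has none). Each returns a list of dicts, best first, with "p" (0 to 1); they miss things now and then, are a little off and sometimes report something else, mostly with a low value. They report only what shows in the picture. A call takes as long as a camera call.
- env.regions_of(label, picture): "pixels" (384x512 bool, what is visible of it) and "centre" ([column, row] in pixels, amid what is visible of it).
- env.pinpoint(label, picture): "centre" ([column, row] in pixels: a listed point, or the origin of a listed thing).
Readings, each from a call of its own:
- env.current_t(): time.
- env.current_joint_positions(): joint angles.
- env.current_qd(): joint speeds.
- env.current_joint_torque(): joint torques, N m.
- env.current_tool_pos(): TCP position.
- env.current_tool_rot(): TCP orientation.
- env.current_contact_force(): force on the tool from outside, world axes, zero at the start.
- env.current_ft_torque(): the same for the moment, N m.
- env.current_finger_gap(): finger opening in m.
- env.current_grip_force(): force on a finger pad.
Only numpy, scipy, OpenCV 4.12 (cv2) and the standard library are available. Lean on these libraries where they do the work, as an engineer would, in place of code of your own. Each camera call takes 0.05 s, during which the arm holds its last target. There are 200 camera calls.

### The job

Tip up the heavy pitch tray so that a workmate can set the prop block under its free edge: with your fingertips swing the hold-down cleat a quarter turn clockwise, clear of the tray's tab, then press the rubber grip of the pry bar steadily down, almost to the bench, and finish while still holding it down there. Only push and press: do not lift the bar or shift it out of its notch, do not lift the tray by hand, and leave everything else on the bench where it is.

Things in the scene. Friction and masses are not known exactly. Their poses are not given: they have to be found in the camera images.
- bed: All that is screwed to the bench: two wooden bearers 26 mm high under the tray, the fulcrum block, the cleat's post, with tray and cleat on them. Origin: on the bench top under the tray's centre. x points level from the tray's hinge along the pry bar towards its grip, y 90 degrees left of that seen from above, z up.
- fulcrum (a point): Top of the rounded floor of the notch in the wooden fulcrum block, 40 mm above the bench, where the bar rests; 215 mm along the bed's x from its origin. The block is 64 mm long along the bar, 78 mm wide, 60 mm high; the notch is 38 mm wide.
- tray_edge (a point): Middle of the lower corner of the tray's free edge, 280 mm from its hinge: 26 mm above the bench at rest, about 66 mm when the cleat is clear and the bar is pressed down until its grip meets the bench. The tray's rim is 55 mm above its underside.
- tray: The heavy hinged tray (4 to 7 kg): a black octagonal steel pan 280 mm across flats, 55 mm high, filled with pitch, a round brass plate set in it. Origin: centre of its underside, 26 mm above the bench at rest; axes as the bed's when it lies flat. It turns up about its x = -140 mm edge and falls back when the bar is let go.
- cleat (a joint): Turn of the hold-down cleat about its upright screw, rad. Near 0 (start: -0.1 to 0.3) its short nose lies over a flat tab on a diagonal side of the tray and locks the tray down. It grows clockwise seen from above; above 1.2 the nose is clear of the tab; stop at 1.65. It stays where it is left; about 1 N of push at the knob turns it.
- cleat_pivot (a point): Centre of the cleat's screw, on top of the cleat, 42 mm above the bench. The cleat is a flat steel bar 98 mm long, 16 mm wide, 8 mm thick, its underside 34 mm above the bench, on a wooden post 26 by 34 mm; its nose reaches 36 mm from the screw towards the tray, its tail 62 mm away from the tray.
- cleat_knob (a point): Centre of the top of the round steel knob on the tail end of the cleat, 62 mm from the screw: 18 mm in diameter, its top 67 mm above the bench (the tail under it starts at 34 mm). Pushing it sideways, clockwise round the screw seen from above, frees the tray.
- bar: Loose flat steel pry bar, 440 mm long, 30 mm wide, 8 mm thick, 0.75 kg, lying in the fulcrum block's notch, toe under the tray, long end sloping up at about 17 degrees. Origin: middle of its underside where it crosses the fulcrum; x along it to the grip, z square to its upper face. Toe end at x = -110 mm, grip end at 330 mm.
- bar_grip (a point): Middle of the upper face of the bar's black rubber grip, 45 mm from the grip's outer end and 285 mm along the bar from the fulcrum. The grip is the last 130 mm of the bar, 35 mm wide, 14 mm thick. At the start this point is about 135 mm above the bench; with the bar fully down, its grip on the bench, about 19 mm. Pressing it down takes about 5 to 15 N here.
- bar_toe (a point): Middle of the upper edge of the bar's toe, about 38 mm in under the tray's free edge.
- prop: Loose hardwood prop block, 90 by 45 by 50 mm high, beside the fulcrum block; for the workmate, not to be touched. Origin: centre of its underside.
- hammer: Loose chasing hammer, 240 mm long, lying on the prop block's side of the bar. Bystander.
- punch: Loose steel chasing punch, about 105 mm long and 8 mm thick, lying on the bench on the cleat's side of the bar. Bystander; origin at its underside.
- jar: Loose amber glass jar with a steel cap, 64 mm in diameter, 70 mm high. Bystander; origin at the centre of its underside.
- bowl: Loose copper bowl, 100 mm in diameter, 45 mm high. Bystander; origin at the centre of its underside.
- punch_pot: Loose clay pot, 72 mm in diameter, with steel punches standing in it, about 130 mm high in all. Bystander; origin at the centre of its underside.
- dapping_block: Loose dark wooden dapping block, a 55 mm cube with round hollows. Bystander; origin at the centre of its underside.

How it is judged:
On the way, in this order (a step that is already met when the one before it is completed fails the run):
1. the cleat is swung clear while the tray still lies flat (value of joint cleat above 1.2 rad and height (world z) of tray_edge below 0.032 m), for 0.2 s.
2. the bar is pressed down and the tray is tipped up (height (world z) of tray_edge above 0.055 m and contact force between the fingers and bar above 1 N), for 0.3 s.
At the end, for the whole second after the job is handed in: Cleat past 1.2 rad; lower corner of the free edge over 55 mm above the bench (29 mm up) and still; bar in its notch, toe under the tray; fingers press the bar with over 1 N and touch no tray, cleat or fulcrum; bystanders upright, within 30 mm of their places (all of step 2 and value of joint cleat above 1.2 rad and angular speed of tray below 0.05 rad/s and contact force between the fingers and bed below 0.5 N and contact force between bar and bed above 5 N and x of bar_toe in the frame of bed below 0.135 m and z of bar in the frame of bed below 0.055 m and y of bar in the frame of bed between -0.015 and 0.015 m and distance of each of prop, hammer, punch, jar, bowl, punch_pot, dapping_block from where it was at the start of the episode below 0.03 m and angle between each of prop, jar, bowl, punch_pot, dapping_block's own z axis and vertical below 0.2 rad); the arm keeps its last pose, push and grip.
It fails at once if the pry bar is lifted, or shifted out of its notch (z of bar in the frame of bed above 0.06 m or height (world z) of bar_grip above 0.165 m or x of bar_toe in the frame of bed above 0.138 m).
It fails at once if the tray is lifted or steadied with the fingers instead of with the bar (height (world z) of tray_edge above 0.035 m and contact force between the fingers and bed above 2 N).
It fails at once if the tray is jerked up or dropped (angular speed of tray above 0.8 rad/s).
It fails at once if a bystander is knocked, lifted or carried off (distance of any of prop, hammer, punch, jar, bowl, punch_pot, dapping_block from where it was at the start of the episode above 0.04 m).
It also fails if it takes over 48 s, if anything falls off the work surface, if the arm or the gripper's body presses on something with over 40 N, if the wrist force passes 120 N, or if a joint passes its speed limit or range.

## Working session

There is one attempt and no reset: what is moved stays moved. The work goes in short steps, each a Python script; the robot and the scene stay as the last script left them, time stands still between calls to the robot, and variables do not carry over. Pictures are saved under pics/ and viewed, at most 10 in all, crops included, and the job is handed in when it is done.

```bash
mkdir -p pics; cat > h.py <<'E'
import numpy as np, cv2
from plant import env
def ray(im,px):
    d=np.array([(px[0]-im["cx"])/im["fx"],(px[1]-im["cy"])/im["fy"],1.0])
    R=np.array(im["rotation"],float)
    if R.shape!=(3,3):
        from scipy.spatial.transform import Rotation as Ro
        R=Ro.from_quat([R[1],R[2],R[3],R[0]]).as_matrix()
    return np.array(im["xyz"]),R@d
def at_z(im,px,z):
    o,d=ray(im,px); return o+d*(z-o[2])/d[2]
def tri(a,pa,b,pb):
    o1,d1=ray(a,pa);o2,d2=ray(b,pb)
    s=np.linalg.lstsq(np.c_[d1,-d2],o2-o1,rcond=None)[0]
    p,q=o1+s[0]*d1,o2+s[1]*d2
    return (p+q)/2,np.linalg.norm(p-q)
E
cat > m.py <<'E'
from h import *
import sys
np.set_printoptions(precision=4,suppress=True)
tag=sys.argv[1]
s=env.get_image("scene");t=env.get_image("top")
for n,i in(("scene",s),("top",t)): cv2.imwrite(f"pics/{n}{tag}.png",i["image"][...,::-1])
print(s["xyz"],t["xyz"],s["rotation"])
Z=dict(cleat_knob=.067,cleat_pivot=.042,bar_grip=.135,tray_edge=.026,fulcrum=.04,tray=.026,prop=0,hammer=0,punch=0,jar=0,bowl=0,punch_pot=0,dapping_block=0,bar=.04)
for n,z in Z.items():
    o=[]
    r={}
    for k,i in(("s",s),("t",t)):
        d=env.pinpoint(n,i)
        if d: r[k]=d[0]["centre"]; o.append((k,round(d[0]["p"],2),np.round(d[0]["centre"]),at_z(i,d[0]["centre"],z)[:2]))
    if len(r)==2:o.append(tri(s,r["s"],t,r["t"]))
    print(n,*o)
print(env.current_t(),env.current_tool_rot(),env.current_tool_pos())
E
python3 m.py 0
```

```text
[ 1.3553 -0.0462  0.9713] [0.454  0.0222 1.2035] [-0.272   0.6832  0.6301 -0.2496]
cleat_knob ('s', 0.42, array([200., 174.]), array([ 0.4231, -0.1484])) ('t', 0.53, array([302., 239.]), array([ 0.4177, -0.1406])) (array([ 0.4174, -0.1453,  0.0609]), np.float64(0.007573379697323612))
cleat_pivot ('s', 0.54, array([194., 190.]), array([ 0.4672, -0.1704])) ('t', 0.62, array([310., 223.]), array([ 0.4678, -0.1707])) (array([ 0.4678, -0.1704,  0.0426]), np.float64(0.0002965674073575508))
bar_grip ('s', 0.98, array([312., 176.]), array([0.5249, 0.1931])) ('t', 0.89, array([189., 207.]), array([0.5045, 0.1947])) (array([0.5055, 0.1983, 0.1154]), np.float64(0.000825913595512002))
tray_edge ('s', 0.57, array([204., 224.]), array([ 0.5975, -0.1378])) ('t', 0.71, array([302., 181.]), array([ 0.6006, -0.1438])) (array([ 0.6002, -0.1403,  0.0299]), np.float64(0.005830223776216272))
fulcrum ('s', 0.76, array([225., 215.]), array([ 0.5786, -0.0736])) ('t', 0.59, array([273., 186.]), array([ 0.5798, -0.0508])) (array([ 0.5795, -0.0622,  0.0398]), np.float64(0.022789619747259474))
tray ('s', 0.8, ar
[... 964 characters left out ...]
533, -0.0049]), np.float64(0.013365273265851125))
punch_pot ('s', 0.76, array([392., 220.]), array([0.6055, 0.4474])) ('t', 0.81, array([117., 175.]), array([0.6105, 0.4569])) (array([0.6089, 0.45  , 0.0052]), np.float64(0.00949783471777619))
dapping_block ('s', 0.72, array([296., 176.]), array([0.3878, 0.1748])) ('t', 0.81, array([200., 248.]), array([0.3786, 0.1763])) (array([ 0.378 ,  0.1773, -0.0099]), np.float64(0.0005554863875184326))
bar ('s', 0.72, array([229., 217.]), array([ 0.5848, -0.0602])) ('t', 0.88, array([280., 187.]), array([ 0.5774, -0.073 ])) (array([ 0.5786, -0.0669,  0.0335]), np.float64(0.013240090205511392))
1.5 [-0.      0.1261  0.992   0.0001] [0.1563 0.6052 0.2394]
```

```bash
python3 - <<'E'
import cv2
i=cv2.imread("pics/top0.png")[110:300,100:430]; cv2.imwrite("pics/topc.png",cv2.resize(i,None,fx=2.4,fy=2.4,interpolation=cv2.INTER_CUBIC))
i=cv2.imread("pics/scene0.png")[110:310,90:420]; cv2.imwrite("pics/scc.png",cv2.resize(i,None,fx=2.4,fy=2.4,interpolation=cv2.INTER_CUBIC))
E
```

```text
(no output)
```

View pics/topc.png

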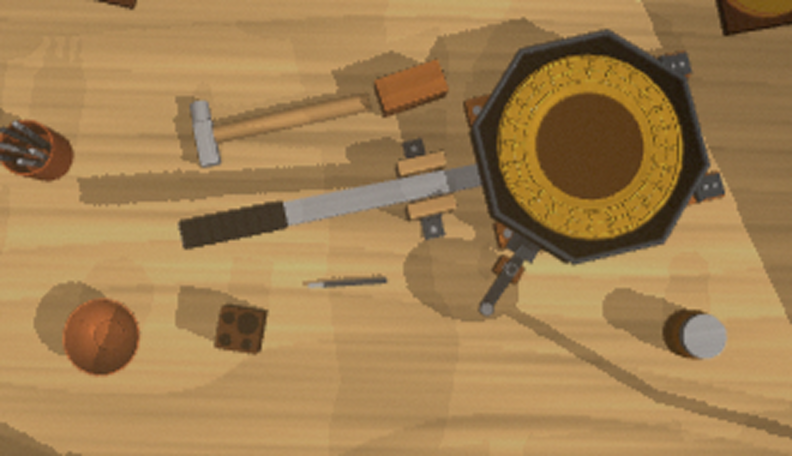

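View pics/scc.png

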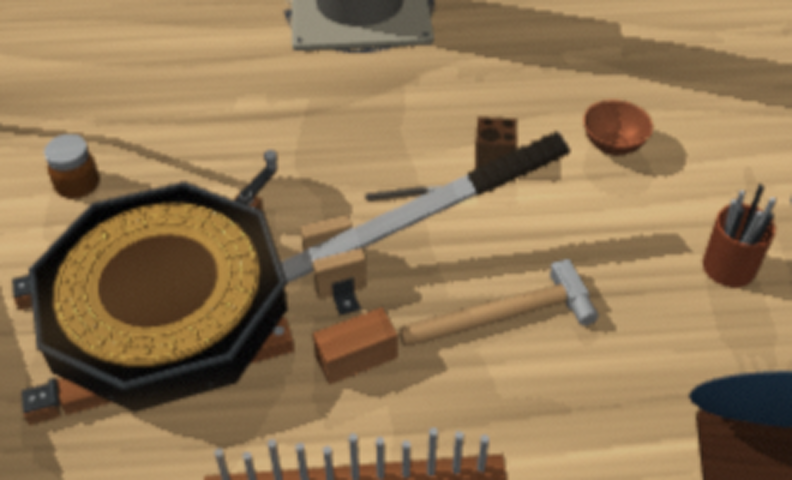

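The views show the knob at top px (303,239), the pivot at about (312,222) and the grip centre at about (191,204). Checks: tray to fulcrum measures 215 mm, as given, and knob to pivot about 60 mm. The tail must swing from about 149° to about 58° in world yaw.

```bash
cat > push.py <<'E'
from h import *
np.set_printoptions(precision=3,suppress=True)
P=np.array([.470,-.174]); r=.062
def q(a): return [0,np.cos(a/2),np.sin(a/2),0]
def pos(deg,z,rr=r): a=np.radians(deg); return [P[0]+rr*np.cos(a),P[1]+rr*np.sin(a),z]
# choose yaw family (tool x or y along push) by IK over the whole swing
best=None
for k in range(4):
    sol=[env.inverse_kinematics(pos(d,.058),q(np.radians(d-90+90*k))) for d in (182,130,82)]
    if all(s is not None for s in sol):
        c=max(np.abs(np.diff(sol,axis=0)).max(),abs(np.array(sol)[:,6]).max()); print(k,c,sol[0][6],sol[2][6])
        if best is None or c<best[0]: best=(c,k)
k=best[1]; yaw=lambda d:q(np.radians(d-90+90*k))
env.move_gripper(0.0)
env.reach(pos(182,.20),yaw(182))
env.move_l(pos(182,.058),rate=.12,force_limit=10)
print(env.current_tool_pos(),env.current_t())
for d in np.arange(172,79,-8):
    hit=env.move_l(pos(d,.058),yaw(d),rate=.06,force_limit=10)
    print(d,hit,env.current_tool_pos(),env.current_contact_force())
    if hit: break
print(env.current_t())
E
python3 push.py
```

```text
0 1.3349720372877945 0.6053437258890353 -1.3349720372877945
1 2.1584731308522316 2.1584731308522316 0.24453420744232685
2 4.752224533004467 -2.4836660736375444 1.8223418255835842
3 2.527809508799417 -0.91827053917298 -2.527809508799417
[ 0.408 -0.176  0.058] 6.9833
172 False [ 0.409 -0.165  0.058] [ 0.216 -0.304  0.425]
164 False [ 0.41  -0.157  0.058] [-0.081  0.11   0.328]
156 False [ 0.413 -0.149  0.058] [-0.88  -0.234 -0.32 ]
148 False [ 0.417 -0.142  0.058] [ 0.183 -0.212  0.012]
140 False [ 0.422 -0.135  0.058] [-0.314 -0.066 -0.74 ]
132 False [ 0.428 -0.128  0.058] [-0.698  0.118  0.413]
124 False [ 0.435 -0.123  0.058] [-0.524  0.286  0.24 ]
116 False [ 0.442 -0.119  0.058] [ 0.721 -0.651 -0.532]
108 False [ 0.45  -0.115  0.058] [-0.278 -0.144 -0.355]
100 False [ 0.459 -0.113  0.058] [-0.02   0.38  -0.459]
92 False [ 0.467 -0.112  0.058] [ 0.45  -0.086  0.677]
84 False [ 0.476 -0.113  0.058] [-0.496  0.094 -0.502]
10.525
```

```bash
cat > look.py <<'E'
from h import *
np.set_printoptions(precision=4,suppress=True)
env.move_l([.455,-.10,.058],rate=.1); env.move_l([.455,-.06,.22],rate=.15)
env.reach([.45,.12,.30],env.current_tool_rot())
s=env.get_image("scene");t=env.get_image("top")
for n,z in dict(cleat_knob=.067,cleat_pivot=.042,bar_grip=.135,fulcrum=.04).items():
    for k,i in(("s",s),("t",t)):
        d=env.pinpoint(n,i)
        if d: print(n,k,round(d[0]["p"],2),np.round(d[0]["centre"]),at_z(i,d[0]["centre"],z)[:2])
print(env.current_t())
a=cv2.resize(t["image"][120:270,150:360,::-1],None,fx=3.5,fy=3.5,interpolation=cv2.INTER_CUBIC)
cv2.imwrite("pics/top1.png",a)
E
python3 look.py
```

```text
cleat_knob t 0.75 [295. 216.] [ 0.4869 -0.1191]
cleat_pivot s 0.57 [192. 191.] [ 0.4703 -0.176 ]
cleat_pivot t 0.58 [314. 223.] [ 0.4677 -0.182 ]
bar_grip s 0.78 [311. 176.] [0.5239 0.1905]
bar_grip t 0.55 [294. 213.] [ 0.4938 -0.1082]
fulcrum s 0.85 [227. 217.] [ 0.5859 -0.0663]
fulcrum t 0.92 [279. 186.] [ 0.5818 -0.0695]
13.525
```

View pics/top1.png

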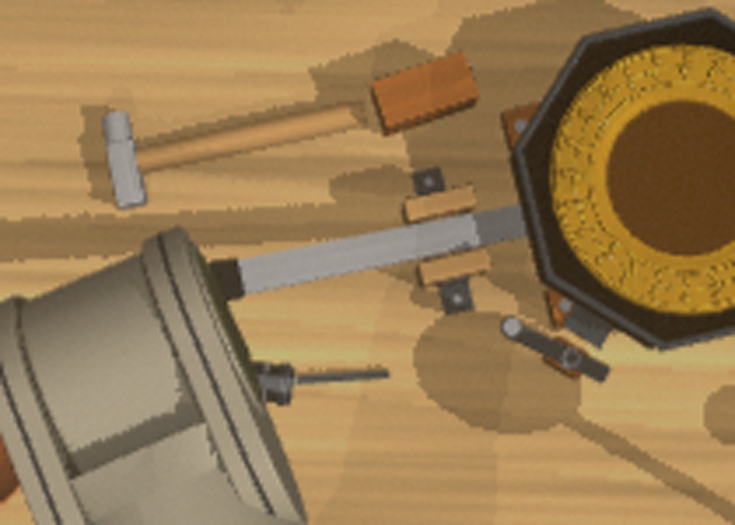

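The cleat now lies at about 63° yaw (crop knob (512,327), pivot (571,356)), so about 1.45 rad. The nose is clear of the tab and nothing else has moved. Next I locate the bar's centre line precisely.

```bash
cat > bar.py <<'E'
from h import *
np.set_printoptions(precision=4,suppress=True)
env.reach([.30,.36,.36],env.current_tool_rot())
F=np.array([.583,-.067,.049]); th=np.radians(101.6); sl=np.radians(17)
u=np.array([np.cos(th)*np.cos(sl),np.sin(th)*np.cos(sl),np.sin(sl)]); v=np.array([-np.sin(th),np.cos(th),0]); n=np.cross(u,v)
for k in("scene","top"):
    i=env.get_image(k); r=env.regions_of("bar",i); g=env.pinpoint("bar_grip",i)
    if not r: print(k,"none");continue
    m=r[0]["pixels"]; ys,xs=np.nonzero(m)
    L=[]
    for x,y in zip(xs,ys):
        o,d=ray(i,(x,y)); p=o+d*(np.dot(F-o,n)/np.dot(d,n))-F; L.append((p@u,p@v))
    L=np.array(L); print(k,r[0]["p"],len(L),L.min(0),L.max(0), g[0]["centre"],g[0]["p"],at_z(i,g[0]["centre"],.135)[:2])
    for a in np.arange(.02,.34,.04):
        s=L[abs(L[:,0]-a)<.02,1]
        if len(s): print("  %.2f mid %.4f width %.4f n%d"%(a,(s.min()+s.max())/2,np.ptp(s),len(s)))
print("grip guess",F+.285*u, env.current_t())
cv2.imwrite("pics/top2.png",i["image"][...,::-1])
E
python3 bar.py
```

```text
Traceback (most recent call last):
  File "bar.py", line 3, in <module>
    env.reach([.30,.36,.36],env.current_tool_rot())
    ~~~~~~~~~^^^^^^^^^^^^^^^^^^^^^^^^^^^^^^^^^^^^^^
plant.Unreachable: the arm cannot take that pose within its joint ranges
```

```bash
sed -i 's/^env.reach.*/env.reach([.156,.605,.28],[0,.1261,.992,0])/' bar.py; python3 bar.py
```

```text
scene 0.75 1322 [-0.0623 -0.0213] [0.3276 0.0368] [311.1, 175.8] 0.88 [0.5251 0.1903]
  0.02 mid 0.0053 width 0.0370 n112
  0.06 mid 0.0038 width 0.0420 n141
  0.10 mid 0.0056 width 0.0447 n141
  0.14 mid 0.0058 width 0.0431 n142
  0.18 mid 0.0076 width 0.0395 n121
  0.22 mid 0.0100 width 0.0463 n149
  0.26 mid 0.0136 width 0.0464 n153
  0.30 mid 0.0136 width 0.0464 n156
top 0.88 1202 [-0.0705 -0.0113] [0.3243 0.0358] [190.1, 205.2] 0.69 [0.5095 0.1923]
  0.02 mid 0.0041 width 0.0292 n106
  0.06 mid 0.0055 width 0.0253 n100
  0.10 mid 0.0095 width 0.0284 n108
  0.14 mid 0.0104 width 0.0263 n108
  0.18 mid 0.0132 width 0.0264 n110
  0.22 mid 0.0140 width 0.0321 n141
  0.26 mid 0.0169 width 0.0364 n166
  0.30 mid 0.0177 width 0.0362 n171
grip guess [0.5282 0.2    0.1323] 15.8667
```

```bash
cat > press.py <<'E'
from h import *
np.set_printoptions(precision=3,suppress=True)
al=np.radians(104.3); e=np.array([np.cos(al),np.sin(al)]); G=np.array([.5135,.194])
F=G-.270*e
def pt(phi): return np.r_[F+(.281*np.cos(phi)-.011*np.sin(phi))*e, .04+.281*np.sin(phi)+.011*np.cos(phi)+.008]
def q(a): return [0,np.cos(a/2),np.sin(a/2),0]
c=[]
for a in (al-np.pi/2,al+np.pi/2):
    s=[env.inverse_kinematics(pt(np.radians(x)),q(a)) for x in (17,-5)]
    if all(x is not None for x in s): c.append((abs(s[0][6]),a))
print(c); Q=q(min(c)[1])
p0=pt(np.radians(17))
env.reach(p0+[0,0,.12],Q); env.move_l(p0+[0,0,.025],rate=.12)
hit=env.move_l(p0-[0,0,.006],rate=.02,force_limit=2.5)
print("contact",hit,env.current_tool_pos(),p0,env.current_contact_force(),env.current_t())
for d in (14,11,8):
    env.move_l(pt(np.radians(d)),rate=.03); print(d,env.current_tool_pos(),env.current_contact_force())
print(env.current_t())
t=env.get_image("top");s=env.get_image("scene")
cv2.imwrite("pics/p.png",np.hstack([cv2.resize(x["image"][100:290,100:400,::-1],(400,253)) for x in(t,s)]))
E
python3 press.py
```

```text
[(np.float64(1.3690878511417646), np.float64(0.24958208303518914)), (np.float64(1.8685879962419691), np.float64(3.3911747366249823))]
contact True [0.514 0.19  0.139] [0.515 0.19  0.141] [ 0.984 -0.26   3.019] 19.975
14 [0.514 0.194 0.127] [-0.19  -1.021  3.616]
11 [0.513 0.198 0.112] [ 1.458 -2.058  2.697]
8 [0.512 0.2   0.098] [ 1.745 -1.46   3.031]
21.85
```

View pics/p.png

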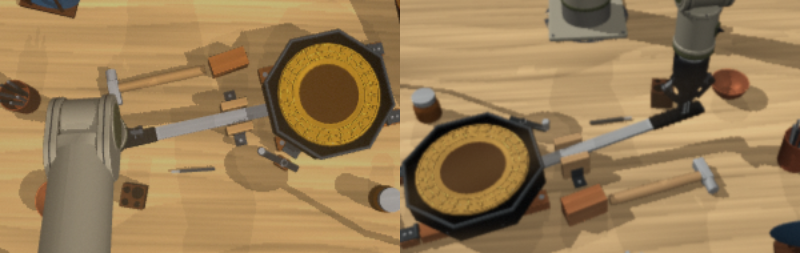

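Contact came within 2 mm of the predicted height. The bar is following with the fingers centred on the grip, so I continue down slowly.

```bash
cat > press2.py <<'E'
from h import *
np.set_printoptions(precision=3,suppress=True)
al=np.radians(104.3); e=np.array([np.cos(al),np.sin(al)]); G=np.array([.5135,.194]); F=G-.270*e
def pt(phi): return np.r_[F+(.281*np.cos(phi)-.011*np.sin(phi))*e, .04+.281*np.sin(phi)+.011*np.cos(phi)+.008]
for d in (5,2,-1,-3,-5):
    h=env.move_l(pt(np.radians(d)),rate=.03,force_limit=20); print(d,h,env.current_tool_pos(),env.current_contact_force())
    if h: break
env.sleep(.4)
print(env.current_contact_force(),env.current_t())
t=env.get_image("top");s=env.get_image("scene")
for n in("tray_edge","cleat_knob","bar_toe","prop","hammer","punch","dapping_block","bowl"):
  for k,i in(("s",s),("t",t)):
    d=env.pinpoint(n,i)
    if d: print(n,k,round(d[0]["p"],2),np.round(d[0]["centre"]),at_z(i,d[0]["centre"],0)[:2])
cv2.imwrite("pics/p2.png",cv2.resize(s["image"][110:310,90:420,::-1],None,fx=2.4,fy=2.4,interpolation=cv2.INTER_CUBIC))
E
python3 press2.py
```

```text
5 False [0.511 0.203 0.083] [ 0.566 -2.648  2.994]
2 False [0.511 0.204 0.069] [-1.043 -2.678 10.904]
-1 False [0.511 0.205 0.054] [-0.935 -2.449  9.934]
-3 False [0.512 0.205 0.045] [-0.449 -1.964 10.751]
-5 False [0.512 0.205 0.035] [ 0.778 -2.397 10.407]
[-0.227 -1.476 10.426] 25.225
tray_edge s 0.88 [204. 213.] [ 0.532 -0.14 ]
tray_edge t 0.95 [306. 178.] [ 0.614 -0.161]
cleat_knob s 0.53 [208. 189.] [ 0.424 -0.128]
cleat_knob t 0.71 [276. 187.] [ 0.581 -0.066]
bar_toe t 0.7 [313. 177.] [ 0.617 -0.186]
prop s 0.84 [237. 257.] [ 0.705 -0.043]
prop t 0.78 [268. 147.] [ 0.714 -0.037]
hammer s 0.58 [298. 242.] [0.665 0.139]
hammer t 0.83 [214. 162.] [0.66 0.14]
punch s 0.51 [257. 195.] [0.467 0.035]
punch t 0.72 [201. 248.] [0.379 0.174]
dapping_block s 0.78 [295. 176.] [0.389 0.173]
dapping_block t 0.55 [201. 247.] [0.382 0.173]
bowl s 0.95 [345. 170.] [0.371 0.352]
bowl t 0.61 [146. 248.] [0.377 0.349]
```

View pics/p2.png

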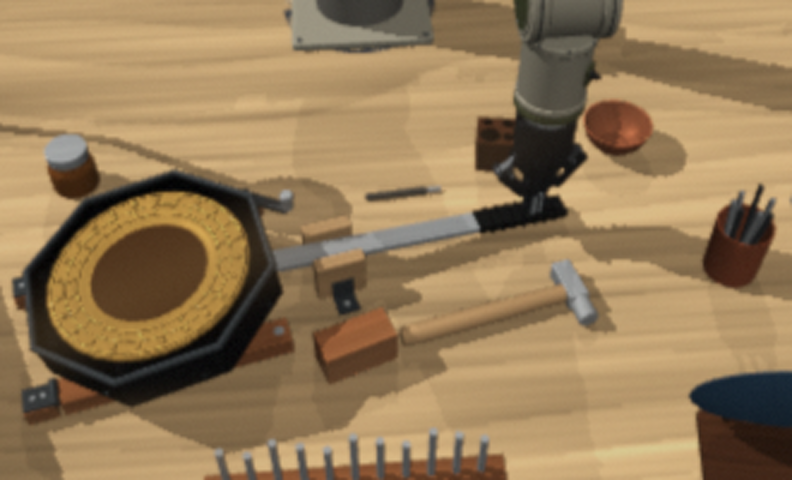

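The tray is visibly tipped, the bar is in its notch and the bystanders are in place. I'll triangulate the edge height, then press the last few millimetres.

```bash
cat > fin.py <<'E'
from h import *
np.set_printoptions(precision=4,suppress=True)
p=np.array(env.current_tool_pos())
for dz in (.003,.003,.003):
    p=p-[0,0,dz]; h=env.move_l(p,rate=.015,force_limit=12); print(h,env.current_tool_pos(),env.current_contact_force())
    if h: break
env.sleep(.5)
t=env.get_image("top");s=env.get_image("scene")
for n in("tray_edge","bar_grip","tray"):
    a,b=env.pinpoint(n,s),env.pinpoint(n,t)
    if a and b: print(n,a[0]["p"],b[0]["p"],tri(s,a[0]["centre"],t,b[0]["centre"]),a[0]["centre"],b[0]["centre"])
print(env.current_contact_force(),env.current_t())
cv2.imwrite("pics/p3.png",cv2.resize(s["image"][160:270,90:350,::-1],None,fx=3,fy=3,interpolation=cv2.INTER_CUBIC))
E
python3 fin.py
```

```text
False [0.5123 0.2048 0.0323] [-1.7697 -2.7282 11.4547]
False [0.5125 0.2047 0.0294] [ 0.3678 -3.6001 11.62  ]
True [0.5129 0.2046 0.0279] [-3.631  -0.4266 12.8368]
tray_edge 0.94 0.93 (array([ 0.6022, -0.1391,  0.0737]), np.float64(0.014277112516549385)) [204.4, 215.8] [304.5, 178.8]
bar_grip 0.71 0.79 (array([0.5064, 0.2044, 0.    ]), np.float64(0.006052652554467452)) [311.0, 200.9] [193.8, 208.5]
tray 0.87 0.62 (array([ 0.6297, -0.2812,  0.0334]), np.float64(0.007764260987552151)) [155.7, 234.8] [346.0, 172.8]
[-3.4643 -0.2446 12.8496] 27.9417
```

View pics/p3.png

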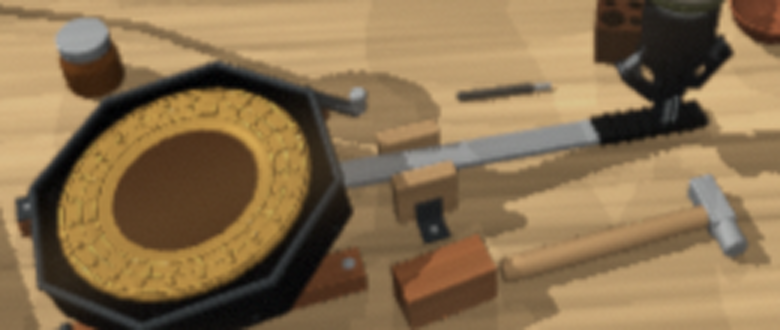

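The grip's top face is about 20 mm above the bench, which is fully down. The force is steady at about 13 N, the tray is up and the bar is in its notch, so I hand in.

```bash
python3 -c "
from plant import env
print(env.current_contact_force(),env.hand_in(),env.current_t())"
```

```text
the job is handed in; nothing more can be done
the job is handed in; nothing more can be done
```

I swung the cleat clear (about 1.45 rad) and handed the job in with the fingertips still holding the bar's grip down, about 20 mm above the bench with roughly 13 N. The tray's free edge measured about 74 mm up (rough camera fix; about 66 mm expected), and no verdict came back.

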